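# Weigh a pail of rivets on the beam scale

## Robot

A 6-joint arm with a two-finger parallel gripper is mounted at the origin on the work surface. World frame = base frame: x ahead of the robot, y to its left, z up, the work surface at z = 0. Lengths are in m, angles in rad, forces in N, time in s.
With the tool pointing down it reaches from about 0.275 to 0.75 m from the base axis. Payload 10.2 kg.
Tool frame: the origin (TCP) lies at the very end of the fingers, on their centre line; the grasp point (between the pads) lies 19 mm behind it (manip.hold_point_z is the z of the grasp point in the tool frame, in m); z points along the fingers, x is the direction in which the jaws open and shut, and the axes are right-handed (so a half turn about z gives the same grasp; the last joint's range is limited). The gripper opens to 85 mm and grips with 20 to 120 N. Pads are 22 mm wide; open, the fingers measure 114 mm over their backs; the gripper's body (76 mm by 85 mm) begins 54 mm behind the grasp point. The pads swing forward as they close: fully open they stand 13 mm farther back than shut.
Start: joints at [-1.514, 0.313, 1.498, -0, 1.331, -0.223], TCP at [0.145, -0.505, 0.231] pointing down, gripper open.
Joint ranges: [-2.94, 2.94], [-0.97, 2.17], [0.19, 2.56], [-1.23, 4.37], [0.02, 3.11], [-2.88, 2.88]. Speed limits (rad/s): [2.39, 2.39, 3.01, 3.14, 3.14, 3.14].

## Interface

Orientations are given as [roll, pitch, yaw] about the fixed x, y, z axes, in that order (R = Rz(yaw) Ry(pitch) Rx(roll)).
In Python, from bench import sensors, cams, workorder, models, manip gives the robot as it stands.
- The arm moves only by the tool move_arm, never from a script. Its argument "plan" is a list of rows, each a list of 7 numbers: the shift along the world's x, y, z in units of 25 mm (1.0 is 25 mm), then the turn, a rotation vector about the world's x, y, z in units of 6 degrees (1.0 is 6 degrees), then the finger opening in mm, from 0 to 85.4. In form: [[dx, dy, dz, rx, ry, rz, jaw], ...]. A call has 1 to 20 rows; each row shifts and turns the commanded pose from where the row before left it; what a row does not reach is not made up. A row lasts 1/12 s, in which the tool goes at most 41.7 mm and 7.16 degrees, less where a joint would pass 70% of its speed; a pose out of reach is approached as far as the arm can. A call is refused whole if a number of a shift passes 1 or a number of a turn 1, either way. A call with a gripper value outside its range is refused whole. The fingers move at their own pace and stop on an object; "newtons" is the grip in N (left out, the last holds). Time passes only in rows, so rows that do not move let the fingers close. It gives the time, the measured TCP pose, the force and the opening at its end, in the units of the state.
- sensors.read_state(): the state, without advancing time (a new reading comes with each control period).
- cams.camera(name): name is "scene" or "top" or "wrist"; returns the picture (400x640x3 uint8, red, green, blue); there is no depth.
- cams.camera_params(name): a dict with "fx", "fy", "cx", "cy" (pixels), "k1" (the pictures are not rectified: a ray, as slopes to the right and down, at radius r is drawn at 1 + k1 r^2 times it, then the intrinsics apply), "T" (4x4, takes a point from camera to world coordinates). Camera axes: x right, y up, looking along -z (the intrinsics and any distortion apply to the point x, -y, -z); pixel columns grow to the right and rows downward; lengths in m; the calibration is good to about 2 mm. A picture is of the moment at which its call begins: read the wrist's pose just before it. camera_params takes no time and is no camera call; for the wrist camera it gives the pose at the moment of the call.
- workorder.hand_in(): hands the job in, once; it reports no verdict.
Trained networks look in the newest picture that a camera, given by its name, has taken for a name from the list of things; names that differ only in an ending like _2 or _b are one class to them, and where a whole thing is asked for, a point or a joint stands for the part that bears it (a point fixed in the world has none). Each returns a list of dicts, best first, with "score" (0 to 1); they miss things now and then, are a little off and sometimes report something else, mostly with a low value. They report only what shows in the picture. A call takes as long as a camera call.
- models.silhouettes(thing, camera): "mask" (400x640 bool, what is visible of it) and "box" ([centre column, centre row, width, height] as shares, 0 to 1, of the picture: columns of its width, rows of its height, round what is visible of it).
- models.pinpoint(thing, camera): "point" ([column, row] as shares, 0 to 1, of the picture: columns of its width, rows of its height: a listed point, or the origin of a listed thing).
The state is a dict: "t": time; "qpos": joint angles; "qd": joint speeds; "tau": joint torques, N m; "eef_pos": TCP position; "tcp_rot": TCP orientation; "contact_force": force on the tool from outside, world axes, zero at the start; "wrist_torque": the same for the moment, N m; "gripper_width": finger opening in m.
Only numpy, scipy, OpenCV 4.12 (cv2) and the standard library are available. Lean on these libraries where they do the work, as an engineer would, in place of code of your own. Each camera call takes 0.05 s, during which the arm holds its last target.

## Task

Weigh the lidded pail of rivets on the beam scale: hang the pail by its wire bail in the two notches of the forked end of the beam and let go, then slide the brass poise along the beam until the beam floats level, with its red pointer at rest inside the black band of the index plate. Leave the pail hanging and the scale balanced, do not tip the pail over, and leave the other things on the bench where they are.

Things in the scene. Friction and masses are not known exactly. Their poses are not given: they have to be found in the camera images.
- pail: Lidded steel pail of rivets to be weighed, of unknown weight (about 0.50 to 0.86 kg). 82 mm across at the foot, 96 mm at the dark lid. Origin under its centre, z up, x along the top bar of its stiff, upright wire bail. The bail's two legs stand at x = -50 and +50 mm. It starts standing on the bench in front of the scale.
- pail_bar (a point): Middle of the bail's straight top bar, 135 mm above the foot; axes as the pail's. The bar is 6 mm wire from x = -42 to +42 mm; round its middle sits a wooden grip 16 mm thick and 40 mm long (x = -20 to +20), the place to hold it. On either side of the grip the bare wire rests in the notches.
- pail_lid (a point): Centre of the lid's top, 72 mm above the foot and 63 mm below the bar.
- scale: Fixed beam scale; origin under the knife edge at the bench, z up, x across the beam, y along it towards the fork (load end); the poise is on the -y side. Base 90 x 490 x 12 mm (y -345 to +145), two cheeks 36 mm long at x = +-24 mm, 206 mm high, index post at y = -318, x = -34 mm, 255 mm high. Stands at another place and heading (within 0.2 rad) each time.
- fulcrum (a point): The knife edge about which the beam turns, 200 mm above the bench, axis along the scale's x. Axes as the scale's.
- beam (a joint): Tilt, rad: 0 level, positive with the fork down and poise side up; stops at -0.07 and +0.07. Level means within 0.03. Damped: it takes some 2 s to settle after a change. With the pail hung, moving the poise outward lowers the value by about 13 rad per metre near balance (stop to stop within some 11 mm). Before the pail is hung it rests at -0.07 (fork up).
- fork_seat (a point): Middle between the fork's two V notches, where the bar's centre line comes to lie; moves with the beam. Level: 100 mm from the knife edge on the scale's +y side, 12 mm below it (188 mm above the bench). Axes as the scale's when level. Each V is 20 mm wide, 10 mm deep, in an arm 6 mm thick at x = -34 or +34 mm; arms and Vs reach from 16 mm below to 7 mm above this point.
- fork_end (a point): Middle between the free ends of the fork's arms, 17 mm outward (+y) of the seat. The arms meet in a cross bar 47 mm inward of the seat; the space between arms, and above, is free for fingers. Grip goes between the arms, bail legs outside. Bring the bar in from beyond this end, over the Vs, lid below the arms, then lower it. The hung pail swings freely clear of the base.
- poise (a joint): Place of the brass poise (0.36 kg), m: 0 at the inner end, growing outward, away from the fork, to 0.20. About 0.8 N slides it, and it stays where left. Starts between 0 and 0.03. At 0 it balances a 0.30 kg pail; every further 10 mm balances 36 g more, so balance lies at about 0.05 to 0.16. Pushing it also tips the beam: judge the balance with nothing touching it.
- poise_knob (a point): Top centre of the poise's upright brass knob, a cylinder 16 mm thick and 44 mm high on the block. Level: 50 mm above the knife edge (250 mm above the bench), and 45 mm + the poise's joint value from the knife edge, on the scale's -y side. y towards the fork.
- poise_block (a point): Centre of the top of the poise's brass block, at the knob's foot: 206 mm above the bench when level. The block is 34 mm across the beam, 32 mm along it, 40 mm high; the beam runs through it.
- level_mark (a point): Centre of the black band (18 mm high) on the white index plate, 185 mm above the bench: the height of the pointer when level. Axes as the scale's.
- pointer_tip (a point): End of the beam's red pointer, 335 mm from the knife edge on the poise side.
- mallet: Bystander: white-headed mallet lying down, head 52 mm thick and 90 mm long along its x, wooden handle towards its -y, 214 mm. Origin under the head.
- awl: Bystander: awl with wooden handle, 150 mm long, along its x.
- dye: Bystander: amber bottle of edge dye, 56 mm across, 130 mm high.
- wax: Bystander: yellow disc of wax, 60 mm across, 22 mm high.
- punches: Bystander: white pot of hand punches, 76 mm across, 160 mm high overall.
- ruler: Bystander: steel ruler, 30 x 260 x 4 mm, along its y.
- tin: Bystander: round tin with a brass-coloured lid, 67 mm across, 42 mm high, no bail.

How it is judged:
By the outcome, as a careful person would: the job done as asked, in the order asked, and still so for the second after the job is handed in, with the robot touching nothing.
It also fails if it takes over 72 s, if anything falls off the work surface, if the arm or the gripper's body presses on something with over 40 N, if the wrist force passes 120 N, or if a joint passes its speed limit or range.

## Working session

There is one attempt and no reset: what is moved stays moved. The work goes in short steps, Python scripts to look and compute and a tool call to move; the robot and the scene stay as the last step left them, time stands still between calls to the robot, and variables do not carry over. Pictures are saved under pics/ and viewed, and the job is handed in when it is done.

Besides the shell and the picture viewer there is one more tool, called after ">>>" by a JSON object that holds its "op" and its "data". move_arm: Moves the arm, as the interface text tells. Its arguments: {"type":"object","properties":{"plan":{"type":"array"},"newtons":{"type":"number"}},"required":["plan"]}

```bash
mkdir -p pics; ls
cat > h.py <<'E'
import numpy as np, cv2
from bench import sensors, cams, workorder, models, manip
def snap(cam,name):
    im=cams.camera(cam); cv2.imwrite(f'pics/{name}.png',im[:,:,::-1]); return im
def P(cam):
    return cams.camera_params(cam)
def ray(p,uv):
    x=(uv[0]-p['cx'])/p['fx']; y=(uv[1]-p['cy'])/p['fy']
    K=np.eye(3); u=cv2.undistortPoints(np.array([[[x,y]]],float),K,np.array([p['k1'],0,0,0.]))[0,0]
    T=np.array(p['T']); d=T[:3,:3]@np.array([u[0],-u[1],-1]); return T[:3,3],d/np.linalg.norm(d)
def atz(p,uv,z):
    o,d=ray(p,uv); return o+d*(z-o[2])/d[2]
def tri(rs):
    A=np.zeros((3,3));b=np.zeros(3)
    for o,d in rs:
        M=np.eye(3)-np.outer(d,d);A+=M;b+=M@o
    x=np.linalg.solve(A,b); return x,[float(np.linalg.norm((np.eye(3)-np.outer(d,d))@(x-o))) for o,d in rs]
def proj(p,X):
    T=np.array(p['T']); c=T[:3,:3].T@(np.array(X)-T[:3,3]); a=np.array([c[0],-c[1]])/-c[2]; r2=a@a
    a=a*(1+p['k1']*r2); return np.array([a[0]*p['fx']+p['cx'],a[1]*p['fy']+p['cy']])
def pin(n,cam):
    r=models.pinpoint(n,cam)
    return [(round(float(q['score']),2),np.array(q['point'])*[640,400]) for q in r]
E
python3 - <<'E'
from h import *
s=sensors.read_state(); print(s['t'],s['eef_pos'],s['tcp_rot'],manip.hold_point_z)
for c in ['scene','top','wrist']:
    snap(c,c+'0'); p=P(c); print(c,p['fx'],p['fy'],p['cx'],p['cy'],p['k1']);print(np.round(p['T'],3))
for n in ['pail','pail_bar','pail_lid','fulcrum','fork_seat','fork_end','poise_knob','poise_block','level_mark','pointer_tip']:
    rs=[]
    for c in ['scene','top']:
        r=pin(n,c); print(n,c,[(a,b.round(1)) for a,b in r[:2]])
        if r: rs.append(ray(P(c),r[0][1]))
    if len(rs)==2:
        x,e=tri(rs); print('   ',x.round(4),np.round(e,4))
print(sensors.read_state()['t'])
E
```

```text
pics
0.0 [ 0.14495564 -0.50431588  0.23070666] [-3.14128616e+00  1.30614938e-03 -1.29100968e+00] -0.0187
scene 459.47068476009736 459.47068476009736 323.3648980440653 195.8572766216846 -0.04348668726872306
[[-0.702 -0.526  0.479  1.184]
 [ 0.712 -0.526  0.465  0.596]
 [ 0.008  0.668  0.744  1.146]
 [ 0.     0.     0.     1.   ]]
top 502.7599915139946 502.7599915139946 329.86972163966016 205.27921294913008 -0.036666237711682356
[[ 0.005  0.995 -0.099  0.408]
 [-1.     0.004 -0.01  -0.042]
 [-0.009  0.099  0.995  1.788]
 [ 0.     0.     0.     1.   ]]
wrist 321.37283998871584 321.37283998871584 319.58763291289137 202.3316342623288 -0.00949680660792183
[[ 0.276  0.919  0.281  0.217]
 [-0.961  0.264  0.079 -0.484]
 [-0.001 -0.292  0.957  0.372]
 [ 0.     0.     0.     1.   ]]
pail scene [(0.79, array([414.9, 257.6])), (0.65, array([228.4, 150. ]))]
pail top [(0.89, array([257.9, 249.2])), (0.62, array([474.3, 220.5]))]
    [ 0.4238  0.2389 -0.0152] [0.0075 0.0075]
pail_bar scene [(0.63, array([420.4, 232.3])), (0.56, array([350.4, 225.3]))]
pail_bar top [(0.68, array([248.8, 246.6]))]
  
[... 577 characters left out ...]
y([281.9, 191.8]))]
    [0.6025 0.1302 0.2133] [0.0065 0.0065]
poise_knob scene [(0.52, array([300.7, 173.9]))]
poise_knob top [(0.62, array([337. , 257.1])), (0.55, array([343.4, 194.9]))]
    [ 0.4586 -0.101   0.1315] [0.0762 0.0762]
poise_block scene [(0.55, array([301.2, 191.3]))]
poise_block top [(0.7, array([340. , 192.4]))]
    [ 0.6055 -0.0563  0.1955] [0.0029 0.0029]
level_mark scene [(0.98, array([244.8, 150.5]))]
level_mark top [(0.82, array([417.3, 192.2])), (0.74, array([341.5, 192.2]))]
    [ 0.6079 -0.304   0.1914] [0.0024 0.0024]
pointer_tip scene [(0.85, array([241.4, 157.5]))]
pointer_tip top [(0.87, array([419.9, 198. ]))]
    [ 0.601  -0.3263  0.1412] [0.0056 0.0056]
1.15
```

View pics/scene0.png

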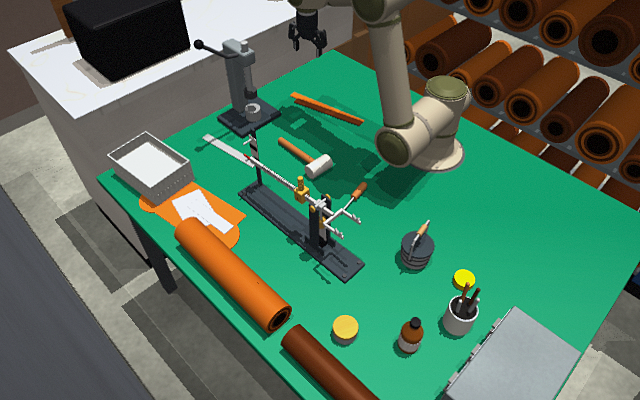

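View pics/top0.png

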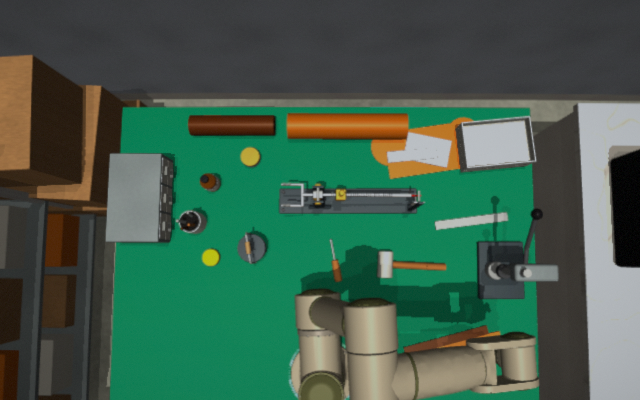

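View pics/wrist0.png

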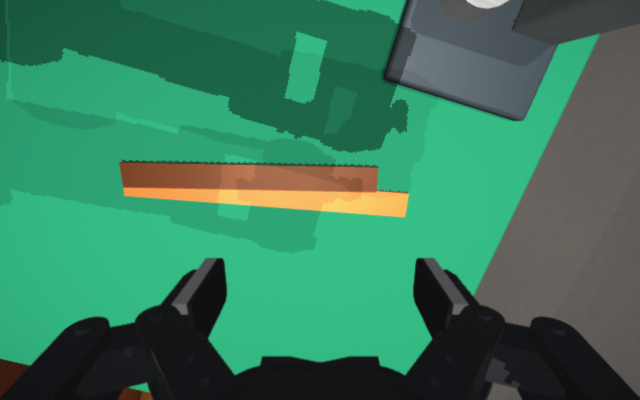

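Run:
```python
import cv2
im=cv2.imread('pics/scene0.png'); cv2.imwrite('pics/s0c.png',cv2.resize(im[160:320,280:480],None,fx=4,fy=3.75,interpolation=2)[:600,:800])
im=cv2.imread('pics/top0.png'); cv2.imwrite('pics/t0c.png',cv2.resize(im[160:300,220:440],None,fx=3.6,fy=3.6,interpolation=2))
```

```text
(no output)
```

View pics/s0c.png

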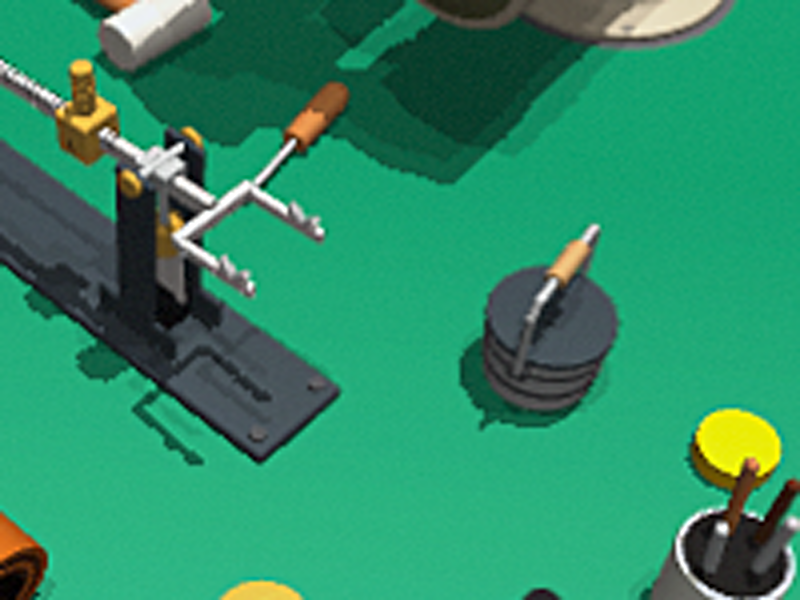

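View pics/t0c.png

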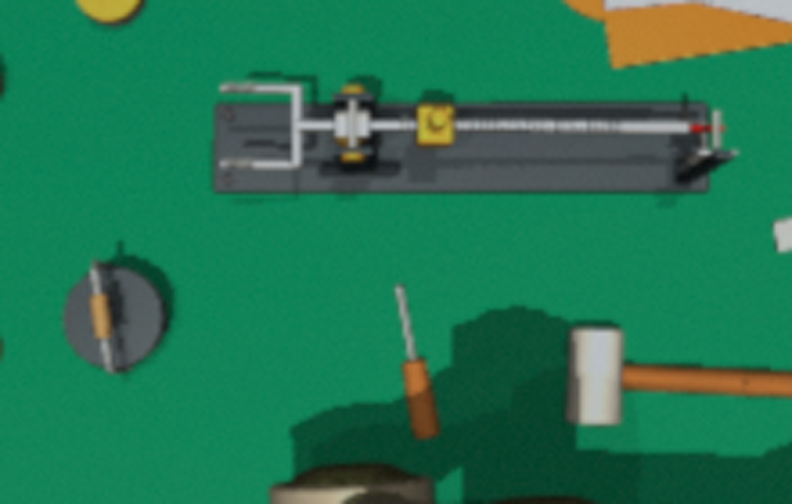

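The three pictures show the scale running almost along world y, fork at top px (287,194). The pail is at top (252,247) with its bar nearly along x, and the poise is near (341,194). The top-view detection of poise_knob at (337,257) is wrong: that is the awl handle. I'll go to the pail and refine with the wrist camera.

>>> {"op": "move_arm", "data": {"plan": [[0,0.96,0.1,0,0,0,85],[0,0.96,0.1,0,0,0,85],[0,0.96,0.1,0,0,0,85],[0,0.96,0.1,0,0,0,85],[0.4,0.96,0.1,0,0,-0.05,85],[0.4,0.96,0.1,0,0,-0.05,85],[0.45,0.96,0.1,0,0,-0.05,85],[0.45,0.96,0.1,0,0,-0.05,85],[0.45,0.96,0.1,0,0,-0.05,85],[0.45,0.96,0.1,0,0,-0.05,85],[0.45,0.96,0.1,0,0,-0.05,85],[0.45,0.96,0.1,0,0,-0.05,85],[0.45,0.96,0.1,0,0,-0.05,85],[0.45,0.96,0.1,0,0,-0.05,85],[0.45,0.96,0.1,0,0,-0.05,85],[0.45,0.96,0.1,0,0,-0.05,85],[0.45,0.96,0.1,0,0,-0.05,85],[0.45,0.96,0.1,0,0,-0.05,85],[0.45,0.96,0.1,0,0,-0.05,85],[0.45,0.96,0.1,0,0,-0.05,85]]}}

```text
t: 2.82
eef_pos: [0.3228, -0.0232, 0.2816]
tcp_rot: [-3.141, -0.0, -1.375]
contact_force: [-0.1, -1.1, 0.2]
gripper_width: 0.0849
```

>>> {"op": "move_arm", "data": {"plan": [[0.5,0.96,0.0,0,0,-0.05,85],[0.5,0.96,0,0,0,-0.05,85],[0.5,0.96,0,0,0,-0.05,85],[0.5,0.96,0,0,0,-0.05,85],[0.5,0.96,0,0,0,-0.05,85],[0.5,0.96,0,0,0,-0.05,85],[0.5,0.96,0,0,0,-0.05,85],[0.2,0.6,0,0,0,-0.05,85],[0,0,0,0,0,0,85],[0,0,0,0,0,0,85]]}}

```text
t: 3.65
eef_pos: [0.4149, 0.1587, 0.2811]
tcp_rot: [3.141, -0.0, -1.415]
contact_force: [-0.1, 0.2, 0.0]
gripper_width: 0.085
```

```bash
cat > look.py <<'E'
from h import *
import sys,json
name=sys.argv[1]; things=sys.argv[2:]
s=sensors.read_state(); p=P('wrist'); im=snap('wrist',name)
print(s['t'],np.round(s['eef_pos'],4),np.round(s['tcp_rot'],4),'F',np.round(s['contact_force'],1),s['gripper_width'])
db={'T':np.array(p['T']).tolist(),**{k:p[k] for k in ['fx','fy','cx','cy','k1']},'pts':{}}
for n in things:
    r=pin(n,'wrist'); print(n,[(a,b.round(1).tolist()) for a,b in r[:2]])
    if r: db['pts'][n]=r[0][1].tolist()
json.dump(db,open(f'pics/{name}.json','w'))
E
python3 look.py w1 pail_bar pail_lid pail fork_seat fork_end
```

```text
3.65 [0.4149 0.1587 0.2811] [ 3.1410e+00 -1.0000e-04 -1.4151e+00] F [-0.1  0.2  0. ] 0.08500568579417231
pail_bar [(0.78, [230.2, 155.6])]
pail_lid [(0.7, [240.1, 145.2])]
pail [(0.68, [252.5, 136.6])]
fork_seat []
fork_end []
```

View pics/w1.png

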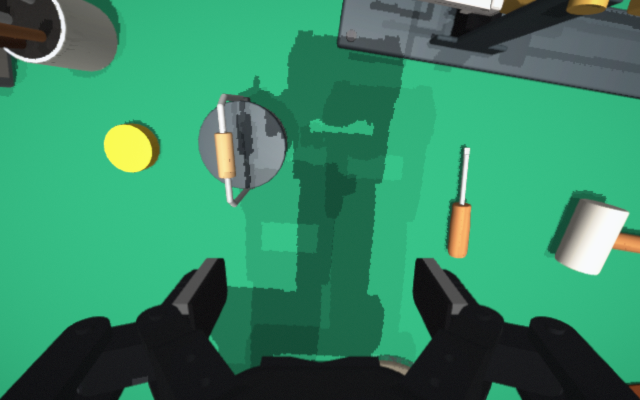

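Wrist view 1 shows the pail's wooden grip at (225,155), with the bar's bare ends at about (222,103) and (229,190). Next is a second view from above it.

>>> {"op": "move_arm", "data": {"plan": [[0,0.9,0,0,0,0,85],[0,0.9,0,0,0,0,85],[0,0.9,0,0,0,0,85],[0,0.7,0,0,0,0,85],[0,0,0,0,0,0,85],[0,0,0,0,0,0,85]]}}

```text
t: 4.45
eef_pos: [0.4148, 0.2434, 0.2812]
tcp_rot: [3.141, -0.0, -1.416]
contact_force: [-0.2, -0.6, 0.1]
gripper_width: 0.085
```

```bash
python3 look.py w2 pail_bar pail_lid pail
```

```text
4.45 [0.4148 0.2434 0.2812] [ 3.1414e+00 -3.0000e-04 -1.4157e+00] F [-0.2 -0.6  0.1] 0.08500669561561151
pail_bar [(0.56, [321.6, 169.7])]
pail_lid [(0.72, [317.2, 159.0]), (0.67, [155.8, 51.9])]
pail [(0.67, [318.8, 147.7])]
```

View pics/w2.png

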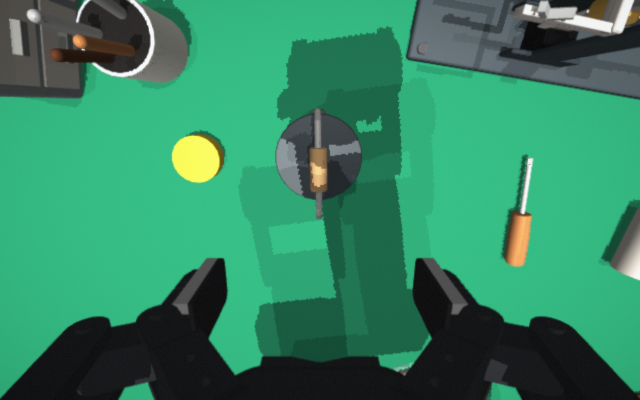

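Run:
```python
from h import *
import json
a=json.load(open('pics/w1.json'));b=json.load(open('pics/w2.json'))
for u,v in [((225,155.5),(318.2,169)),((230.2,155.6),(321.6,169.7)),((240.1,145.2),(317.2,159)),((252.5,136.6),(318.8,147.7))]:
    x,e=tri([ray(a,u),ray(b,v)]); print(x.round(4),np.round(e,4))
e1=atz(b,(318,108),.135);e2=atz(b,(319.8,218),.135);print(e1,e2,np.linalg.norm(e1-e2),np.degrees(np.arctan2(*(e1-e2)[[1,0]])),(e1+e2)/2)
print(atz(a,(225,155.5),.135),atz(b,(318.2,169),.135))
T=P('top')
for uv in [(415,105),]:pass
# base corners from top crop /3.6 + offset
c=[(np.array(q)/3.6+[220,160]) for q in [(215,102),(710,104),(707,191),(215,191)]]
cs=[atz(T,q,.012)[:2] for q in c]; print(np.round(cs,4))
```

```text
[0.433  0.2479 0.134 ] [0.0004 0.0004]
[0.4322 0.2445 0.1289] [0. 0.]
[0.4332 0.249  0.0726] [0.0009 0.0009]
[0.4373 0.2481 0.0115] [0.0004 0.0004]
[0.48603172 0.25619367 0.135     ] [0.38725931 0.23918123 0.135     ] 0.10022679646212582 9.77267099969385 [0.43664552 0.24768745 0.135     ]
[0.43275873 0.24761867 0.135     ] [0.43359221 0.24789532 0.135     ]
[[ 0.6443  0.1545]
 [ 0.6442 -0.3353]
 [ 0.5578 -0.3312]
 [ 0.5559  0.1532]]
```

The bar triangulates to (0.433, 0.248, 0.134), height as expected, and its axis is about 9.5° from x. Before gripping I'll refine the fork from two wrist places.

>>> {"op": "move_arm", "data": {"plan": [[0.8,-0.3,0.4,0,0,0,85],[0.8,-0.3,0.4,0,0,0,85],[0.8,-0.3,0.4,0,0,0,85],[0.8,-0.3,0.4,0,0,0,85],[0.8,-0.3,0.4,0,0,0,85],[0.8,-0.3,0,0,0,0,85],[0,0,0,0,0,0,85],[0,0,0,0,0,0,85]]}}

```text
t: 5.32
eef_pos: [0.5354, 0.1974, 0.3307]
tcp_rot: [3.141, 0.0, -1.419]
contact_force: [-0.2, 1.2, -0.5]
gripper_width: 0.0853
```

```bash
python3 look.py w3 fork_seat fork_end fulcrum poise_knob poise_block
```

```text
5.3167 [0.5354 0.1974 0.3307] [ 3.1406e+00  1.0000e-04 -1.4186e+00] F [-0.2  1.2 -0.5] 0.08530000372151277
fork_seat []
fork_end []
fulcrum [(0.85, [540.5, 148.3])]
poise_knob [(0.35, [137.9, 137.7])]
poise_block [(0.56, [620.4, 163.5])]
```

>>> {"op": "move_arm", "data": {"plan": [[0,-0.95,0,0,0,0,85],[0,-0.95,0,0,0,0,85],[0,-0.95,0,0,0,0,85],[0,-0.95,0,0,0,0,85],[0,0,0,0,0,0,85],[0,0,0,0,0,0,85]]}}

```text
t: 6.12
eef_pos: [0.5348, 0.103, 0.3315]
tcp_rot: [-3.141, 0.0, -1.418]
contact_force: [1.0, 0.1, -0.4]
gripper_width: 0.0848
```

```bash
python3 look.py w4 fork_seat fork_end fulcrum poise_knob poise_block
python3 - <<'E'
from h import *
import json
a=json.load(open('pics/w3.json'));b=json.load(open('pics/w4.json'))
for n in a['pts']:
    if n in b['pts']:
        x,e=tri([ray(a,a['pts'][n]),ray(b,b['pts'][n])]); print(n,x.round(4),np.round(e,4))
E
```

```text
6.1167 [0.5348 0.103  0.3315] [-3.1412e+00  1.0000e-04 -1.4181e+00] F [ 1.   0.1 -0.4] 0.08475485557329406
fork_seat []
fork_end [(0.4, [199.9, 226.6])]
fulcrum []
poise_knob [(0.72, [559.8, 153.0]), (0.64, [184.0, 244.6])]
poise_block [(0.79, [518.3, 147.7]), (0.38, [200.9, 228.7])]
poise_knob [0.617  0.1702 0.5437] [0.0059 0.0059]
poise_block [ 0.6006 -0.0619  0.1917] [0.0005 0.0005]
```

View pics/w3.png

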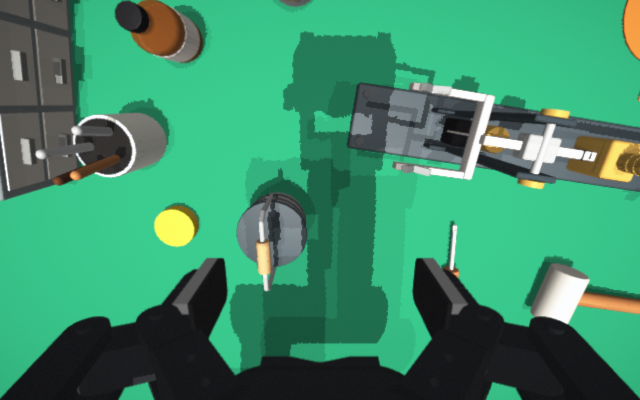

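View pics/w4.png

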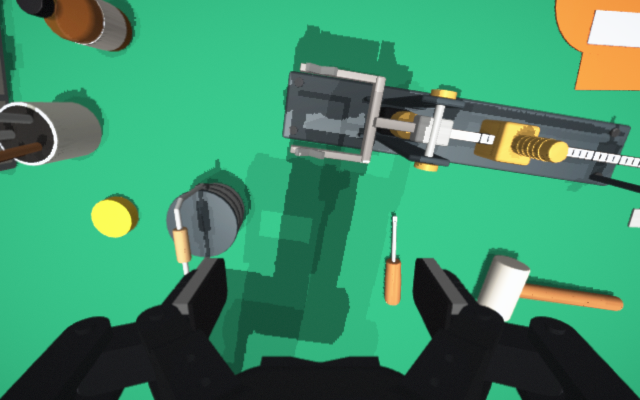

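Both wrist views show the fork clearly: arms from about (490,98)/(470,175) out to (413,86)/(396,167) in w3. The network missed it there, so I'll zoom in and triangulate by hand.

Run:
```python
import cv2,numpy as np
a=cv2.imread('pics/w3.png')[70:190,380:510]; b=cv2.imread('pics/w4.png')[55:175,275:405]
f=lambda i:cv2.resize(i,None,fx=3,fy=3,interpolation=cv2.INTER_CUBIC)
i=np.hstack([f(a),f(b)]); print(i.shape)
cv2.imwrite('pics/fk.png',i)
```

```text
(360, 780, 3)
```

View pics/fk.png

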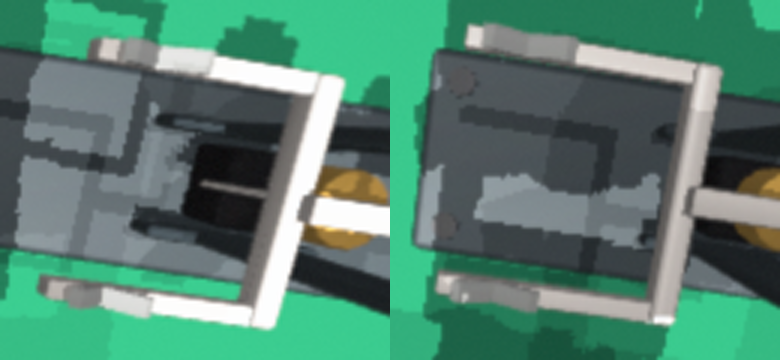

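Run:
```python
from h import *
import json
a=json.load(open('pics/w3.json'));b=json.load(open('pics/w4.json'))
for n,u,v in [('cbfar',(343,78),(720,67)),('cbnear',(272,327),(672,322)),('tipfar',(92,42),(470,28)),('tipnear',(41,280),(438,275))]:
    u=(380+u[0]/3,70+u[1]/3);v=(275+(v[0]-390)/3,55+v[1]/3)
    x,e=tri([ray(a,u),ray(b,v)]); print(n,x.round(4),np.round(e,4),atz(a,u,.2).round(4),atz(b,v,.2).round(4))
# predicted seat tip etc. base fulcrum (0.6005,0.0105)
T=P('top');S=P('scene')
x,e=tri([ray(T,(286.6,194.6)),ray(S,(346.2,223.5))]);print(x)
# base corners in w3/w4
for p,c in [(a,[(360,84),(348,147)]),(b,[(291,71),(283.5,136)])]:
    print([atz(p,q,.012).round(4) for q in c])
```

```text
cbfar [0.6389 0.0643 0.1868] [0. 0.] [0.6376 0.071  0.2   ] [0.6375 0.0666 0.2   ]
cbnear [0.5666 0.0634 0.1865] [0.0002 0.0002] [0.5684 0.0703 0.2   ] [0.5688 0.0659 0.2   ]
tipfar [0.6384 0.1347 0.1799] [0.0005 0.0005] [0.636  0.1398 0.2   ] [0.6369 0.1333 0.2   ]
tipnear [0.5692 0.1347 0.1817] [0.0001 0.0001] [0.5716 0.1394 0.2   ] [0.5718 0.1334 0.2   ]
[0.59935862 0.11257365 0.19502217]
[array([0.6437, 0.1594, 0.012 ]), array([0.5582, 0.1604, 0.012 ])]
[array([0.6457, 0.1591, 0.012 ]), array([0.5593, 0.1587, 0.012 ])]
```

Fork: x centre ≈0.602–0.603, fulcrum y ≈0.0145, heading ≈0. That puts the seat at about (0.602, 0.115, 0.195) with the fork up, and top and scene agree to within 3 mm. Now I'll grip the pail.

>>> {"op": "move_arm", "data": {"plan": [[-0.68,0.97,-0.3,0,0,0,65],[-0.68,0.97,-0.5,0,0,0.1,65],[-0.68,0.97,-0.5,0,0,0,65],[-0.68,0.97,-0.5,0,0,0,65],[-0.68,0.97,-0.5,0,0,0,65],[-0.68,0.95,-0.5,0,0,0,65],[0,0,0,0,0,0,65],[0,0,0,0,0,0,65]]}}

```text
t: 7.08
eef_pos: [0.4321, 0.2495, 0.261]
tcp_rot: [3.141, -0.0, -1.403]
contact_force: [1.2, -0.9, 0.7]
gripper_width: 0.0651
```

```bash
python3 look.py w5 pail_bar
```

```text
7.0833 [0.4321 0.2495 0.261 ] [ 3.1409e+00 -2.0000e-04 -1.4032e+00] F [ 1.2 -0.9  0.7] 0.06507796488724049
pail_bar [(0.76, [324.7, 195.6])]
```

View pics/w5.png

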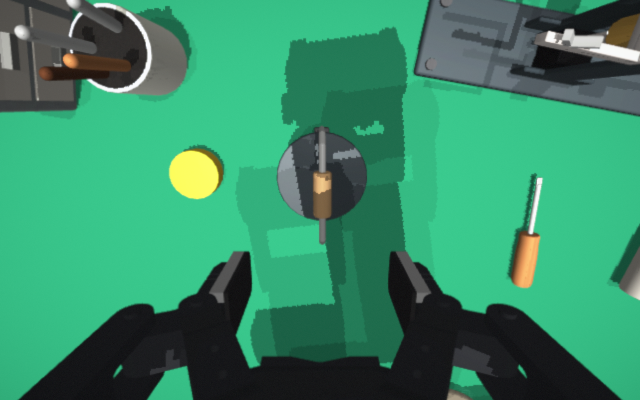

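Jaws are centred on the bar: grip at (322,194), jaw middle at column 319. Descending and closing.

>>> {"op": "move_arm", "data": {"plan": [[0.04,-0.06,-0.9,0,0,0,65],[0,0,-0.9,0,0,0,65],[0,0,-0.9,0,0,0,65],[0,0,-0.9,0,0,0,60],[0,0,-0.9,0,0,0,50],[0,0,-0.8,0,0,0,45],[0,0,-0.5,0,0,0,40],[0,0,0,0,0,0,35],[0,0,0,0,0,0,12],[0,0,0,0,0,0,10],[0,0,0,0,0,0,10],[0,0,0,0,0,0,10],[0,0,0,0,0,0,10],[0,0,0,0,0,0,10]], "newtons": 60}}

```text
t: 8.35
eef_pos: [0.4347, 0.2473, 0.1173]
tcp_rot: [-3.139, 0.001, -1.406]
contact_force: [1.0, 2.2, 6.2]
gripper_width: 0.0143
```

```bash
python3 look.py w6 pail_bar; python3 -c "
from h import *
snap('scene','s6')"
```

```text
8.35 [0.4347 0.2473 0.1173] [-3.1390e+00  6.0000e-04 -1.4062e+00] F [1.  2.2 6.2] 0.014332215366335195
pail_bar [(0.85, [322.1, 284.0])]
```

View pics/w6.png

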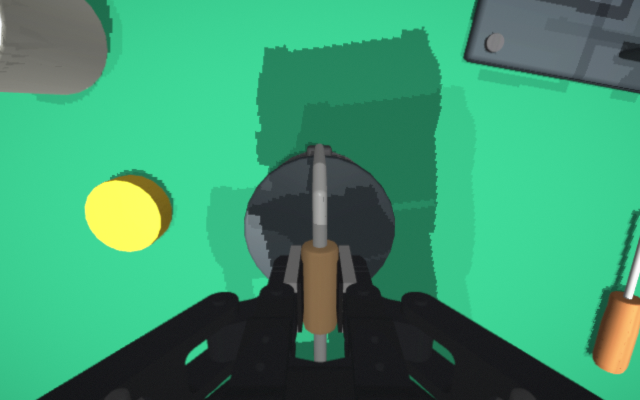

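Gripped: opening 14 mm, and the grip spans rows 240–333 between the pads. Checking its offset along the bar.

Run:
```python
from h import *
import json
a=json.load(open('pics/w6.json'))
e1=atz(a,(319.5,241),.1375);e2=atz(a,(320.5,333),.1375);print(e1,e2,(e1+e2)/2,np.linalg.norm(e1-e2))
e1=atz(a,(319.5,241),.1375)
```

```text
[0.45621685 0.25120559 0.1375    ] [0.41202119 0.24341743 0.1375    ] [0.43411902 0.24731151 0.1375    ] 0.044876632819223716
```

>>> {"op": "move_arm", "data": {"plan": [[0,0,0.2,0,0,0,10],[0,0,0.4,0,0,0,10],[0,0,0.5,0,0,0,10],[0,0,0.6,0,0,0,10],[0.1,0,0.6,0,0,0,10],[0.2,0,0.5,0,0,-0.1,10],[0.3,-0.1,0.4,0,0,-0.15,10],[0.4,-0.1,0,0,0,-0.15,10],[0.5,-0.15,0,0,0,-0.15,10],[0.6,-0.2,0,0,0,-0.15,10],[0.6,-0.2,0,0,0,-0.15,10],[0.7,-0.2,0,0,0,-0.15,10],[0.7,-0.2,0,0,0,-0.15,10],[0.6,-0.2,0,0,0,-0.15,10],[0.6,-0.2,0,0,0,-0.15,10],[0.5,-0.15,0,0,0,-0.15,10],[0.4,-0.1,0,0,0,-0.1,10],[0.3,-0.1,0,0,0,0,10],[0.2,0,0,0,0,0,10],[0,0,0,0,0,0,10]]}}

```text
t: 10.17
eef_pos: [0.6019, 0.1991, 0.1954]
tcp_rot: [3.141, -0.0, -1.585]
contact_force: [0.4, 0.5, -7.3]
gripper_width: 0.0143
```

>>> {"op": "move_arm", "data": {"plan": [[0,0,0,0,0,0,10],[0,0,0,0,0,0,10],[0,0,0,0,0,0,10],[0,0,0,0,0,0,10]]}}

```text
t: 10.5
eef_pos: [0.6012, 0.1996, 0.1965]
tcp_rot: [-3.142, -0.0, -1.584]
contact_force: [0.6, 0.6, -7.2]
gripper_width: 0.0139
```

```bash
python3 look.py w7 pail_bar fork_end; python3 -c "
from h import *
snap('scene','s7')
print(pin('pail_bar','scene'),pin('fork_seat','scene'))"
```

```text
10.5 [0.6012 0.1996 0.1965] [-3.1415 -0.     -1.5838] F [ 0.6  0.6 -7.2] 0.013853658514908053
pail_bar [(0.82, [321.2, 285.0])]
fork_end []
[(0.57, array([372.096, 236.92 ]))] [(0.91, array([347.328, 223.72 ])), (0.69, array([368.576, 235.68 ]))]
```

View pics/w7.png

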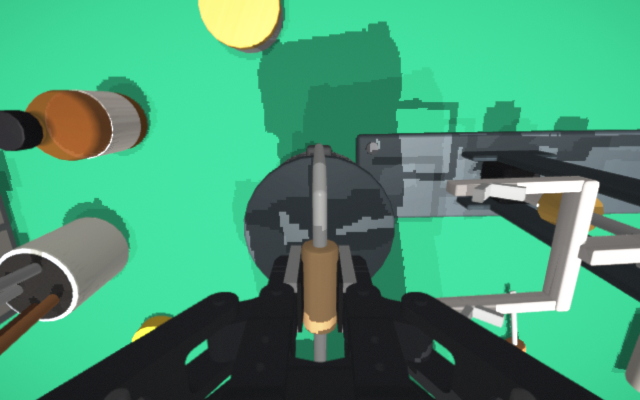

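View pics/s7.png

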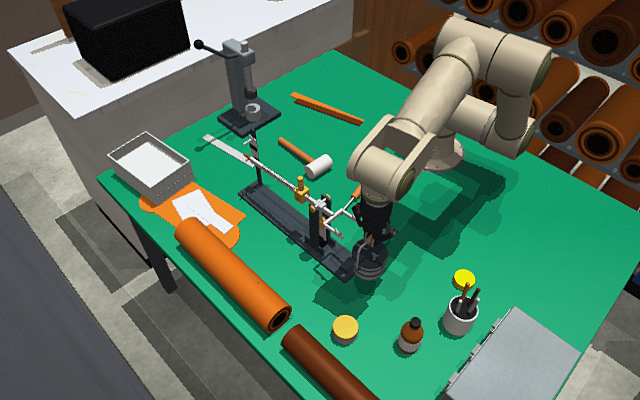

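Holding at the fork's free end, the pail hangs level with about 7.2 N of weight (≈0.73 kg, so balance near 0.12). I'll check fork alignment from this view.

Run:
```python
from h import *
import json,cv2
a=json.load(open('pics/w7.json'))
im=cv2.imread('pics/w7.png')[150:350,400:640]; cv2.imwrite('pics/w7c.png',cv2.resize(im,None,fx=3,fy=3,interpolation=2))
e1=atz(a,(319.5,241),.217);e2=atz(a,(320.5,329),.217);print(e1,e2,(e1+e2)/2)
for z in (.19,.2): print([atz(a,q,z).round(4)[:2] for q in [(450,187),(598,181),(562,310)]])
```

```text
[0.62316872 0.19989246 0.217     ] [0.58048661 0.20001012 0.217     ] [0.60182766 0.19995129 0.217     ]
[array([0.6382, 0.1378]), array([0.6402, 0.0677]), array([0.569, 0.07 ])]
[array([0.6408, 0.142 ]), array([0.6427, 0.0766]), array([0.5763, 0.0787])]
```

View pics/w7c.png

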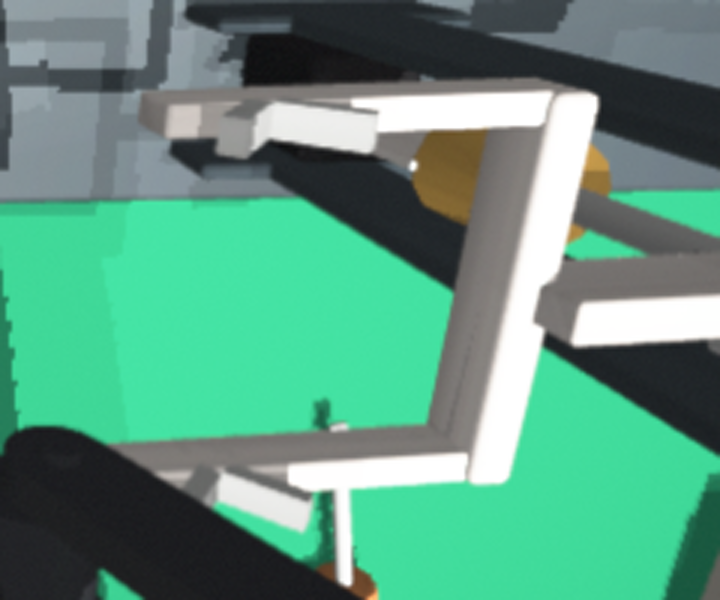

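>>> {"op": "move_arm", "data": {"plan": [[0.04,-0.1,0,0,0,0.1,10],[0,-0.2,0,0,0,0,10],[0,-0.3,0,0,0,0,10],[0,-0.4,0,0,0,0,10],[0,-0.5,0,0,0,0,10],[0,-0.5,0,0,0,0,10],[0,-0.5,0,0,0,0,10],[0,-0.4,0,0,0,0,10],[0,-0.3,0,0,0,0,10],[0,-0.2,0,0,0,0,10],[0,0,0,0,0,0,10],[0,0,0,0,0,0,10],[0,0,0,0,0,0,10]]}}

```text
t: 11.88
eef_pos: [0.6024, 0.1149, 0.1963]
tcp_rot: [3.142, 0.0, -1.573]
contact_force: [-0.1, 0.0, -6.7]
gripper_width: 0.0141
```

```bash
python3 look.py w8 pail_bar fork_seat; python3 -c "
from h import *
import cv2
i=snap('scene','s8'); cv2.imwrite('pics/s8c.png',cv2.resize(i[160:310,270:420,::-1],None,fx=4,fy=4,interpolation=2))
t=snap('top','t8');cv2.imwrite('pics/t8c.png',cv2.resize(t[160:260,240:360,::-1],None,fx=5,fy=5,interpolation=2))"
```

```text
11.8833 [0.6024 0.1149 0.1963] [ 3.1416e+00  3.0000e-04 -1.5733e+00] F [-0.1  0.  -6.7] 0.014120631619037087
pail_bar [(0.87, [320.5, 286.7])]
fork_seat []
```

View pics/w8.png

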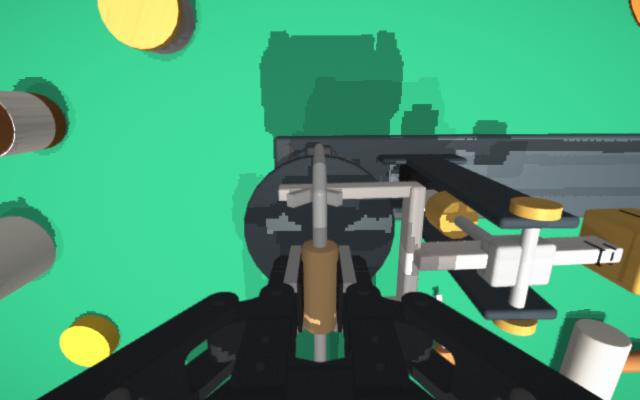

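View pics/s8c.png

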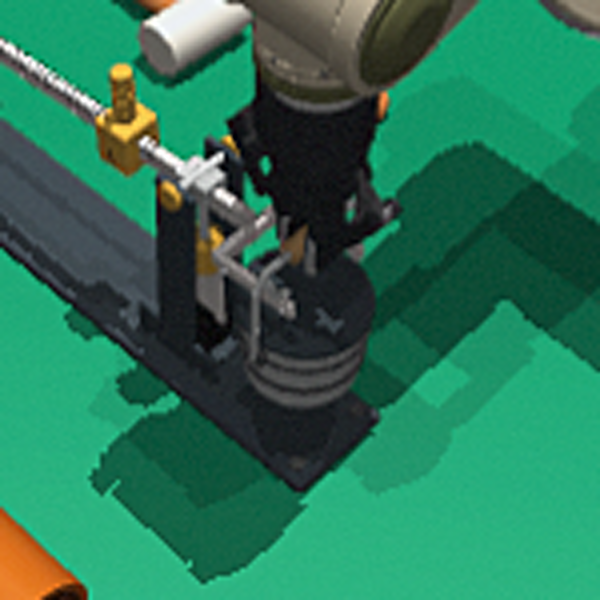

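In w8 the bar crosses the far arm's V at (318,190). Zooming in to check centring along y.

```bash
python3 -c "
import cv2
i=cv2.imread('pics/w8.png')[130:230,240:440]; cv2.imwrite('pics/w8c.png',cv2.resize(i,None,fx=4,fy=4,interpolation=2))"
```

```text
(no output)
```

View pics/w8c.png

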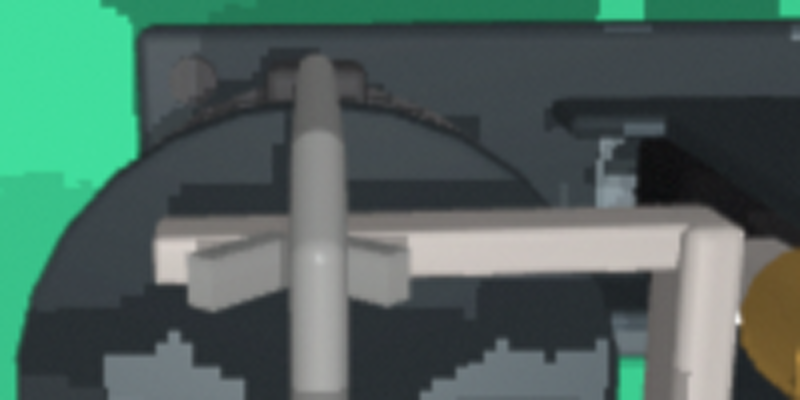

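View pics/t8c.png

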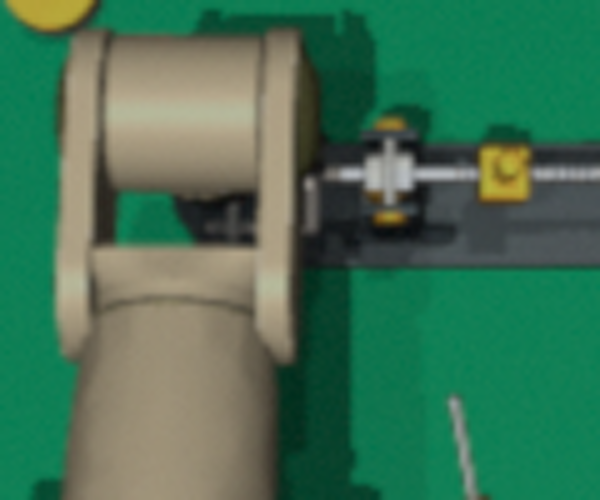

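The bar sits about 2 mm inward of the V centre. I'll shift +2 mm in y and lower slowly, following the beam down.

>>> {"op": "move_arm", "data": {"plan": [[0,0.08,0,0,0,0,10],[0,0,-0.15,0,0,0,10],[0,0,-0.15,0,0,0,10],[0,0,-0.15,0,0,0,10],[0,0,-0.15,0,0,0,10],[0,0,-0.15,0,0,0,10],[0,-0.01,-0.1,0,0,0,10],[0,-0.01,-0.1,0,0,0,10],[0,-0.01,-0.1,0,0,0,10],[0,-0.01,-0.1,0,0,0,10],[0,-0.01,-0.1,0,0,0,10],[0,0,0,0,0,0,10],[0,0,0,0,0,0,10],[0,0,0,0,0,0,10],[0,0,0,0,0,0,10]]}}

```text
t: 13.38
eef_pos: [0.6026, 0.1153, 0.1652]
tcp_rot: [-3.141, 0.0, -1.574]
contact_force: [0.4, 3.0, -3.9]
gripper_width: 0.0138
```

```bash
python3 look.py w9; python3 -c "
from h import *
import cv2
i=cv2.imread('pics/w9.png')[130:330,240:440]; 
s=snap('scene','s9')[160:310,270:420,::-1]
cv2.imwrite('pics/c9.png',np.hstack([cv2.resize(i,(400,400),interpolation=2),cv2.resize(s,(400,400),interpolation=2)]))"
```

```text
13.3833 [0.6026 0.1153 0.1652] [-3.1412e+00  2.0000e-04 -1.5737e+00] F [ 0.4  3.  -3.9] 0.013816264875299307
```

View pics/c9.png

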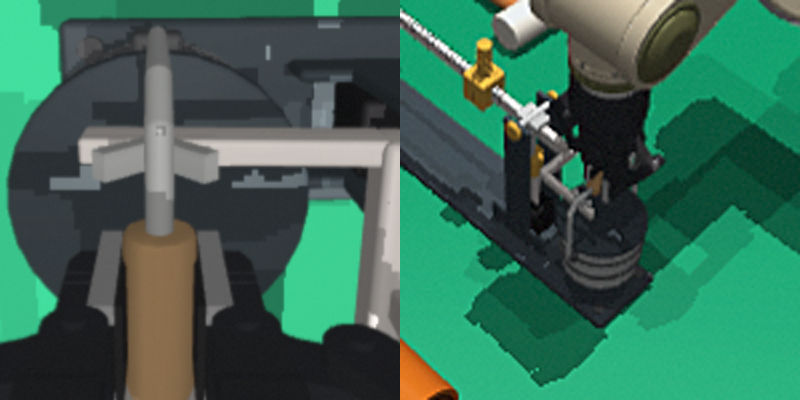

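Bar is centred in the Vs and part of the weight has transferred. I'll ease down a bit more, then open.

>>> {"op": "move_arm", "data": {"plan": [[0,0.03,-0.05,0,0,0,10],[0,0.03,-0.05,0,0,0,10],[0,0,-0.04,0,0,0,10],[0,0,0,0,0,0,10],[0,0,0,0,0,0,10],[0,0,0,0,0,0,10]]}}

```text
t: 13.98
eef_pos: [0.6028, 0.1157, 0.1629]
tcp_rot: [-3.14, -0.002, -1.574]
contact_force: [-3.5, -4.3, 5.2]
gripper_width: 0.0135
```

```bash
python3 look.py w10; python3 -c "
from h import *
import cv2
i=cv2.imread('pics/w10.png')[130:330,240:440]; 
s=snap('scene','s10')[120:310,230:420,::-1]
cv2.imwrite('pics/c10.png',np.hstack([cv2.resize(i,(400,400),interpolation=2),cv2.resize(s,(400,400),interpolation=2)]))"
```

```text
13.9833 [0.6028 0.1157 0.1629] [-3.1401e+00 -1.8000e-03 -1.5740e+00] F [-3.5 -4.3  5.2] 0.013468997103901132
```

View pics/c10.png

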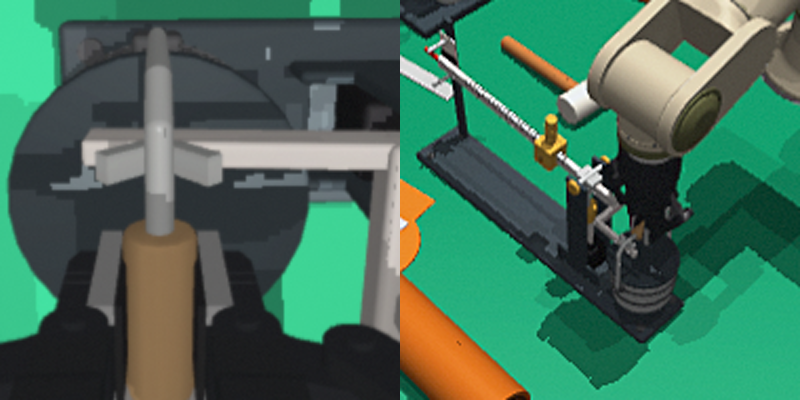

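Force is now +5 N, so the beam is on its stop carrying the pail. Releasing and rising.

>>> {"op": "move_arm", "data": {"plan": [[0,0,0.03,0,0,0,15],[0,0,0,0,0,0,20],[0,0,0,0,0,0,26],[0,0,0,0,0,0,32],[0,0,0,0,0,0,36],[0,0,0,0,0,0,36],[0,0,0.2,0,0,0,36],[0,0,0.4,0,0,0,36],[0,0,0.6,0,0,0,36],[0,0,0.8,0,0,0,36],[0,0,0.9,0,0,0,36],[0,0,0.9,0,0,0,36],[0,0,0.9,0,0,0,36],[0,0,0.9,0,0,0,30],[0,0,0,0,0,0,30],[0,0,0,0,0,0,30]]}}

```text
t: 15.42
eef_pos: [0.6027, 0.1167, 0.3041]
tcp_rot: [-3.138, 0.0, -1.574]
contact_force: [0.1, 0.9, -0.6]
gripper_width: 0.0301
```

```bash
python3 look.py w11 poise_knob poise_block fulcrum; python3 -c "
from h import *
snap('scene','s11')
for n in ['pail_bar','fork_seat','poise_knob','pointer_tip']: print(n,pin(n,'scene'))"
```

```text
15.4167 [0.6027 0.1167 0.3041] [-3.1383  0.     -1.5737] F [ 0.1  0.9 -0.6] 0.030069430182278027
poise_knob [(0.84, [581.4, 226.5])]
poise_block [(0.68, [539.0, 206.5]), (0.43, [110.3, 120.5])]
fulcrum []
pail_bar [(0.88, array([342.528, 226.12 ])), (0.73, array([319.168, 170.6  ]))]
fork_seat [(0.58, array([347.008, 229.2  ]))]
poise_knob [(0.77, array([302.016, 175.48 ])), (0.62, array([301.376, 185.32 ]))]
pointer_tip [(0.81, array([240.32, 141.32]))]
```

View pics/w11.png

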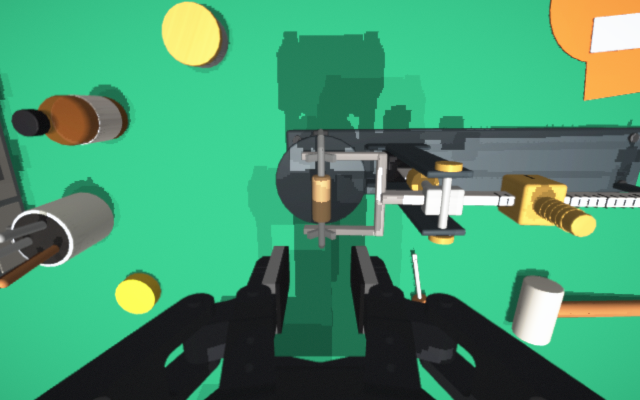

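View pics/s11.png

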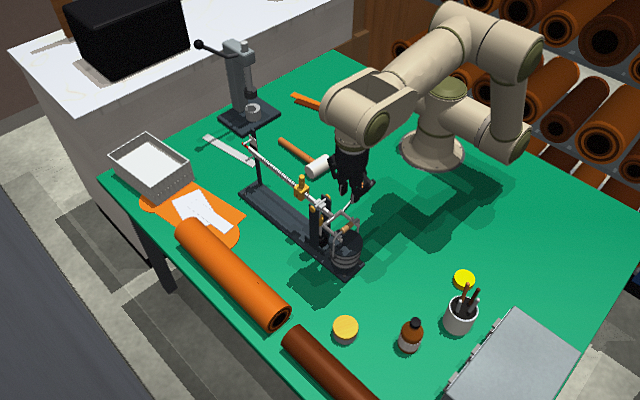

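The pail hangs in both notches, bar ends at about (320,155) and (320,232) in w11, and the beam is on the fork-down stop. Next I'll locate the poise knob.

Run:
```python
from h import *
import json
a=json.load(open('pics/w11.json'));S=P('scene')
x,e=tri([ray(a,(583,227)),ray(S,(302.0,175.5))]);print(x,e)
print(atz(a,(581.4,226.5),.254),atz(a,(585,222),.254),atz(S,(302,175.5),.254),atz(a,(539,190),.21))
x,e=tri([ray(a,(320,187)),ray(S,(346,222.))]);print(x,e)
x,e=tri([ray(S,(240.32,141.32)),ray(P('top'),(419.9,198))]);print(x,e)
```

```text
[ 0.60505435 -0.0461627   0.26286076] [0.0018264917764556083, 0.0018264917764555617]
[ 0.60308794 -0.05059131  0.254     ] [ 0.6061507  -0.05219904  0.254     ] [ 0.59774435 -0.05468776  0.254     ] [ 0.61578713 -0.04955219  0.21      ]
[0.61663636 0.12005909 0.22097336] [0.005559390998122116, 0.0055593909981221405]
[ 0.59609083 -0.31725467  0.2110983 ] [0.009777812848965775, 0.00977781284896557]
```

>>> {"op": "move_arm", "data": {"plan": [[0,-0.5,0,0,0,0,36],[0,-0.9,0,0,0,0,36],[0,-0.9,0,0,0,0,36],[0,-0.9,0,0,0,0,36],[0,-0.9,0,0,0,0,36],[0,-0.9,0,0,0,0,36],[0,-0.9,0,0,0,0,36],[0,-0.6,0,0,0,0,36],[0,-0.3,0,0,0,0,36],[0,0,0,0,0,0,36],[0,0,0,0,0,0,36]]}}

```text
t: 16.78
eef_pos: [0.6025, -0.0531, 0.3023]
tcp_rot: [3.142, 0.0, -1.574]
contact_force: [-0.2, 0.3, -0.4]
gripper_width: 0.036
```

```bash
python3 look.py w12 poise_knob poise_block pail_bar pointer_tip level_mark
```

```text
16.7833 [ 0.6025 -0.0531  0.3023] [ 3.1415e+00  3.0000e-04 -1.5738e+00] F [-0.2  0.3 -0.4] 0.036018454526257064
poise_knob [(0.61, [318.9, 227.8])]
poise_block [(0.56, [321.8, 208.2])]
pail_bar [(0.89, [124.8, 197.1]), (0.36, [157.1, 181.8])]
pointer_tip [(0.38, [157.3, 180.0])]
level_mark [(0.75, [613.9, 193.9])]
```

View pics/w12.png

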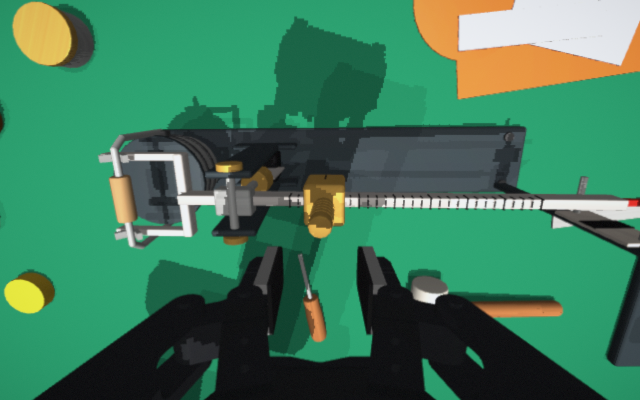

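The knob at (320,228) is centred between the jaws. Descending around it and pushing outward about 80 mm, to p≈0.105.

>>> {"op": "move_arm", "data": {"plan": [[0,0,-0.5,0,0,0,36],[0,0,-0.7,0,0,0,36],[0,0,-0.7,0,0,0,36],[0,0,-0.6,0,0,0,36],[0,0,-0.4,0,0,0,36],[0,0,-0.22,0,0,0,36],[0,-0.2,0,0,0,0,36],[0,-0.2,0,0,0,0,36],[0,-0.3,0,0,0,0,36],[0,-0.35,0,0,0,0,36],[0,-0.35,0,0,0,0,36],[0,-0.35,0,0,0,0,36],[0,-0.35,0,0,0,0,36],[0,-0.35,0,0,0,0,36],[0,-0.35,0,0,0,0,36],[0,-0.3,0,0,0,0,36],[0,-0.2,0,0,0,0,36],[0,-0.15,0,0,0,0,36],[0,-0.1,0,0,0,0,36],[0,0,0,0,0,0,36]]}}

```text
t: 18.75
eef_pos: [0.6024, -0.1426, 0.2242]
tcp_rot: [3.141, -0.0, -1.574]
contact_force: [-0.2, -0.5, -0.7]
gripper_width: 0.036
```

>>> {"op": "move_arm", "data": {"plan": [[0,0.2,0,0,0,0,36],[0,0.2,0,0,0,0,36],[0,0,0,0,0,0,36],[0,0,0,0,0,0,36],[0,0,0,0,0,0,36],[0,0,0,0,0,0,36]]}}

```text
t: 19.25
eef_pos: [0.6025, -0.1321, 0.2243]
tcp_rot: [3.142, -0.0, -1.574]
contact_force: [-0.7, 0.0, -0.0]
gripper_width: 0.0361
```

```bash
cat > chk.py <<'E'
from h import *
import sys,cv2
n=sys.argv[1]
s=sensors.read_state(); p=P('wrist'); w=snap('wrist','w'+n)
print(s['t'],np.round(s['eef_pos'],4),np.round(s['contact_force'],1))
S=P('scene'); i=snap('scene','s'+n)
for q in ['pointer_tip','level_mark','poise_knob']:
    r=pin(q,'scene'); print(q,[(a,b.round(1).tolist()) for a,b in r[:2]])
a=cv2.resize(i[110:190,200:320,::-1],None,fx=5,fy=5,interpolation=2)
cv2.imwrite(f'pics/c{n}.png',a)
E
python3 chk.py 13
```

```text
19.25 [ 0.6025 -0.1321  0.2243] [-0.7  0.  -0. ]
pointer_tip [(0.97, [240.9, 144.0]), (0.39, [245.0, 151.5])]
level_mark [(0.68, [248.5, 151.7])]
poise_knob [(0.63, [347.0, 229.2]), (0.58, [281.5, 157.8])]
```

View pics/c13.png

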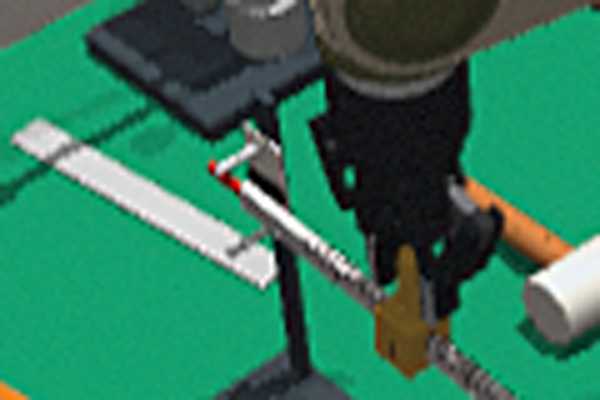

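View pics/w13.png

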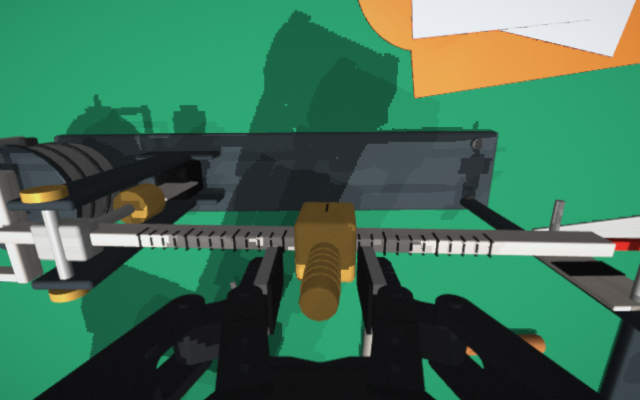

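The pointer is at scene row 144, against 141 at the upper stop, 157 at the lower stop and about 149.4 when level. It may already be off the stop, so I'll wait and look again with nothing touching.

>>> {"op": "move_arm", "data": {"plan": [[0,0,0,0,0,0,36],[0,0,0,0,0,0,36],[0,0,0,0,0,0,36],[0,0,0,0,0,0,36],[0,0,0,0,0,0,36],[0,0,0,0,0,0,36],[0,0,0,0,0,0,36],[0,0,0,0,0,0,36],[0,0,0,0,0,0,36],[0,0,0,0,0,0,36],[0,0,0,0,0,0,36],[0,0,0,0,0,0,36]]}}

```text
t: 20.5
eef_pos: [0.6025, -0.1321, 0.2243]
tcp_rot: [3.142, -0.0, -1.574]
contact_force: [-0.4, 0.3, 0.4]
gripper_width: 0.0358
```

```bash
python3 chk.py 14
python3 - <<'E'
from h import *
import cv2
S=P('scene')
for th in (.07,.03,0,-.03,-.07):
    print(th,proj(S,[.602,.0145-.335*np.cos(th)+0.015*-np.sin(th)*-1,.185+.335*np.sin(th)]).round(1))
def redc(n):
    i=cv2.imread(f'pics/{n}.png').astype(int)[110:190,200:300]
    m=(i[...,2]>150)&(i[...,1]<90)&(i[...,0]<90); y,x=np.nonzero(m); return x.mean()+200,y.mean()+110,len(x),x.min()+200,y[x.argmin()]+110
for n in ('scene0','s11','s13','s14'): print(n,np.round(redc(n),1))
E
```

```text
20.5 [ 0.6025 -0.1321  0.2243] [-0.4  0.3  0.4]
pointer_tip [(0.79, [242.0, 143.2]), (0.47, [282.5, 159.2])]
level_mark [(0.66, [243.7, 151.4]), (0.4, [350.1, 228.9])]
poise_knob [(0.69, [344.4, 259.0])]
0.07 [241.9 143. ]
0.03 [242.1 146.1]
0 [242.4 148.4]
-0.03 [242.7 150.8]
-0.07 [243.3 154. ]
scene0 [246.9 155.9   8.  244.  154. ]
s11 [244.8 144.8   5.  242.  142. ]
s13 [244.8 144.8   5.  242.  142. ]
s14 [244.8 144.8   5.  242.  142. ]
```

View pics/c14.png

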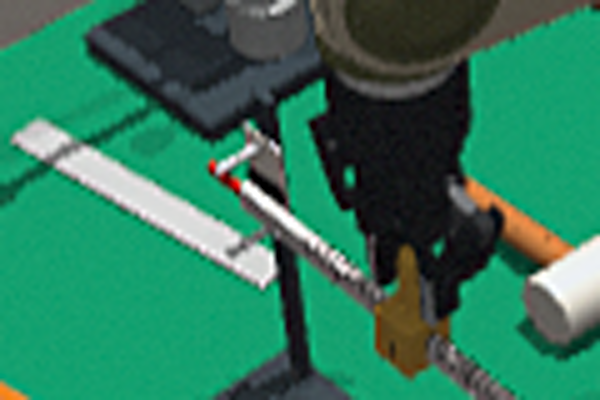

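Still on the upper stop: the red centroid hasn't moved. Pushing 8 mm further, backing off and settling.

>>> {"op": "move_arm", "data": {"plan": [[0,-0.25,0,0,0,0,36],[0,-0.2,0,0,0,0,36],[0,-0.1,0,0,0,0,36],[0,-0.1,0,0,0,0,36],[0,-0.1,0,0,0,0,36],[0,0,0,0,0,0,36],[0,0.2,0,0,0,0,36],[0,0.2,0,0,0,0,36],[0,0,0,0,0,0,36],[0,0,0,0,0,0,36],[0,0,0,0,0,0,36],[0,0,0,0,0,0,36],[0,0,0,0,0,0,36],[0,0,0,0,0,0,36],[0,0,0,0,0,0,36],[0,0,0,0,0,0,36],[0,0,0,0,0,0,36],[0,0,0,0,0,0,36],[0,0,0,0,0,0,36],[0,0,0,0,0,0,36]]}}

```text
t: 22.42
eef_pos: [0.6025, -0.1409, 0.2243]
tcp_rot: [-3.142, 0.0, -1.574]
contact_force: [-0.4, 0.8, 0.1]
gripper_width: 0.0356
```

```bash
cat >> chk.py <<'E'
j=i.astype(int)[110:190,200:300]; m=(j[...,0]>150)&(j[...,1]<90)&(j[...,2]<90); y,x=np.nonzero(m)
print('red',(x.mean()+200).round(1),(y.mean()+110).round(2),len(x))
E
sed -i "s/^for q in.*/for q in ['pointer_tip']:/" chk.py
python3 chk.py 15
```

```text
22.4167 [ 0.6025 -0.1409  0.2243] [-0.4  0.8  0.1]
pointer_tip [(0.76, [239.8, 147.3]), (0.38, [280.1, 166.2])]
red 244.6 146.78 9
```

View pics/c15.png

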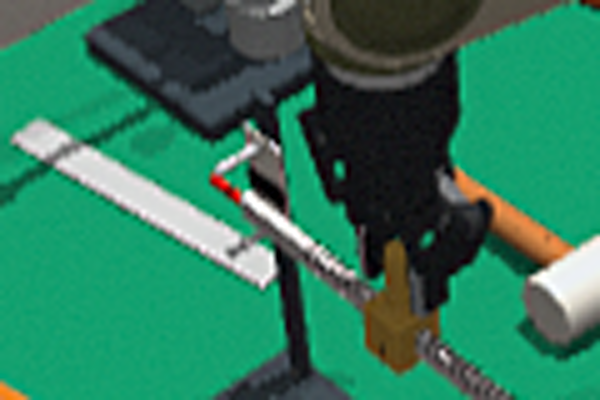

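The pointer has moved off the stop, red centroid at row 146.8. Waiting for it to settle, then re-measuring.

>>> {"op": "move_arm", "data": {"plan": [[0,0,0,0,0,0,36],[0,0,0,0,0,0,36],[0,0,0,0,0,0,36],[0,0,0,0,0,0,36],[0,0,0,0,0,0,36],[0,0,0,0,0,0,36],[0,0,0,0,0,0,36],[0,0,0,0,0,0,36],[0,0,0,0,0,0,36],[0,0,0,0,0,0,36],[0,0,0,0,0,0,36],[0,0,0,0,0,0,36]]}}

```text
t: 23.57
eef_pos: [0.6025, -0.1408, 0.2243]
tcp_rot: [3.142, 0.0, -1.574]
contact_force: [-0.4, 0.2, 0.3]
gripper_width: 0.0361
```

```bash
python3 chk.py 16
```

```text
23.5667 [ 0.6025 -0.1408  0.2243] [-0.4  0.2  0.3]
pointer_tip [(0.56, [238.8, 144.4]), (0.31, [319.9, 202.2])]
red 249.7 147.0 10
```

View pics/w16.png

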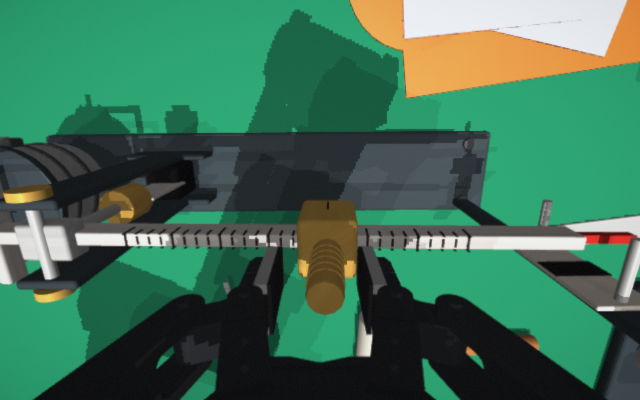

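View pics/c16.png

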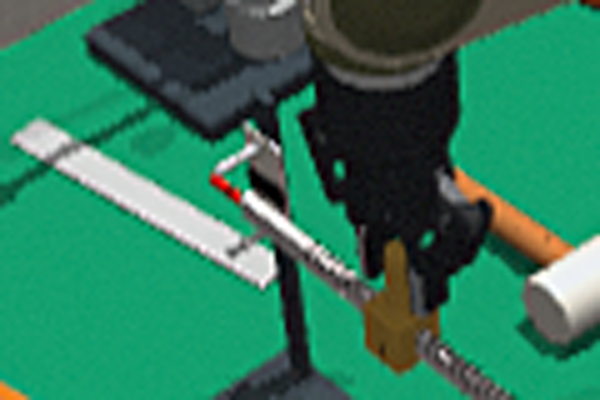

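Settled at red row ≈146.8, which is about +0.045 rad. That needs roughly 3.5 mm more.

>>> {"op": "move_arm", "data": {"plan": [[0,-0.2,0,0,0,0,36],[0,-0.16,0,0,0,0,36],[0,-0.08,0,0,0,0,36],[0,-0.07,0,0,0,0,36],[0,-0.07,0,0,0,0,36],[0,0,0,0,0,0,36],[0,0.2,0,0,0,0,36],[0,0.2,0,0,0,0,36],[0,0,0,0,0,0,36],[0,0,0,0,0,0,36],[0,0,0,0,0,0,36],[0,0,0,0,0,0,36],[0,0,0,0,0,0,36],[0,0,0,0,0,0,36],[0,0,0,0,0,0,36],[0,0,0,0,0,0,36],[0,0,0,0,0,0,36],[0,0,0,0,0,0,36],[0,0,0,0,0,0,36],[0,0,0,0,0,0,36]]}}

```text
t: 25.38
eef_pos: [0.6025, -0.1453, 0.2243]
tcp_rot: [-3.142, 0.0, -1.574]
contact_force: [-0.0, -0.4, 0.0]
gripper_width: 0.0358
```

>>> {"op": "move_arm", "data": {"plan": [[0,0,0,0,0,0,36],[0,0,0,0,0,0,36],[0,0,0,0,0,0,36],[0,0,0,0,0,0,36],[0,0,0,0,0,0,36],[0,0,0,0,0,0,36],[0,0,0,0,0,0,36],[0,0,0,0,0,0,36],[0,0,0,0,0,0,36],[0,0,0,0,0,0,36]]}}

```text
t: 26.22
eef_pos: [0.6025, -0.1453, 0.2243]
tcp_rot: [3.142, -0.0, -1.574]
contact_force: [-0.8, 0.3, -0.7]
gripper_width: 0.0359
```

```bash
python3 chk.py 17
```

```text
26.2167 [ 0.6025 -0.1453  0.2243] [-0.8  0.3 -0.7]
pointer_tip [(0.9, [241.6, 148.9])]
red 245.1 149.12 8
```

View pics/c17.png

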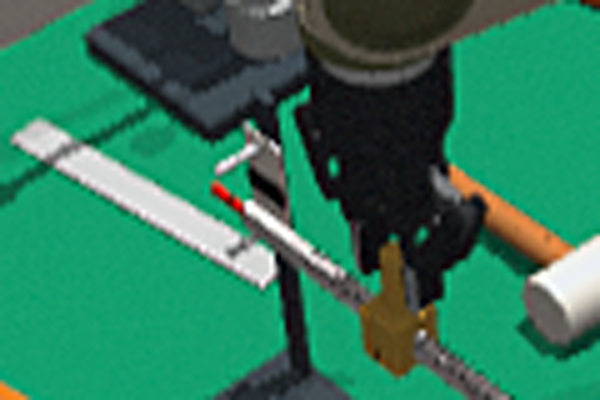

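View pics/w17.png

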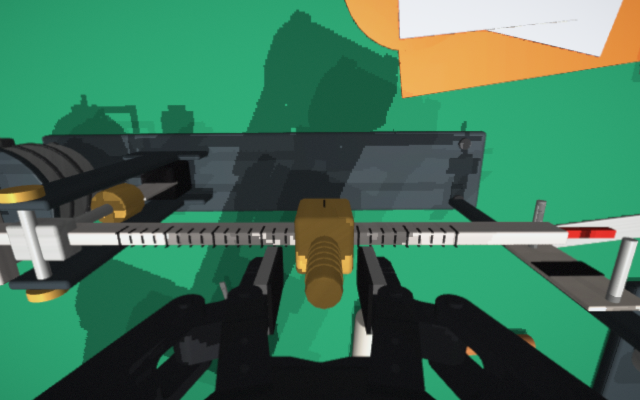

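Pointer at red row 149.1, about +0.015 rad, already within level. One small nudge of about 1 mm to centre it.

>>> {"op": "move_arm", "data": {"plan": [[0,-0.2,0,0,0,0,36],[0,-0.16,0,0,0,0,36],[0,-0.06,0,0,0,0,36],[0,-0.06,0,0,0,0,36],[0,0,0,0,0,0,36],[0,0.2,0,0,0,0,36],[0,0.22,0,0,0,0,36],[0,0,0,0,0,0,36],[0,0,0.3,0,0,0,36],[0,0,0.6,0,0,0,36],[0,0,0.9,0,0,0,36],[0,0,0.9,0,0,0,36],[0,0,0.9,0,0,0,36],[0,0,0.9,0,0,0,36],[-0.9,0,0.9,0,0,0,36],[-0.9,0,0.4,0,0,0,36],[-0.9,0,0,0,0,0,36],[-0.9,0,0,0,0,0,36],[-0.9,0,0,0,0,0,36],[-0.8,0,0,0,0,0,36]]}}

```text
t: 28.03
eef_pos: [0.4686, -0.1466, 0.3701]
tcp_rot: [-3.141, -0.001, -1.574]
contact_force: [0.4, -0.2, 0.4]
gripper_width: 0.0356
```

>>> {"op": "move_arm", "data": {"plan": [[0,0,0,0,0,0,36],[0,0,0,0,0,0,36],[0,0,0,0,0,0,36],[0,0,0,0,0,0,36],[0,0,0,0,0,0,36],[0,0,0,0,0,0,36],[0,0,0,0,0,0,36],[0,0,0,0,0,0,36],[0,0,0,0,0,0,36],[0,0,0,0,0,0,36],[0,0,0,0,0,0,36],[0,0,0,0,0,0,36],[0,0,0,0,0,0,36],[0,0,0,0,0,0,36],[0,0,0,0,0,0,36],[0,0,0,0,0,0,36]]}}

```text
t: 29.37
eef_pos: [0.47, -0.1469, 0.3693]
tcp_rot: [3.142, 0.0, -1.574]
contact_force: [-0.4, -0.3, 0.3]
gripper_width: 0.0361
```

```bash
python3 chk.py 18
```

```text
29.3667 [ 0.47   -0.1469  0.3693] [-0.4 -0.3  0.3]
pointer_tip [(0.95, [241.9, 149.6])]
red 245.2 149.44 9
```

View pics/c18.png

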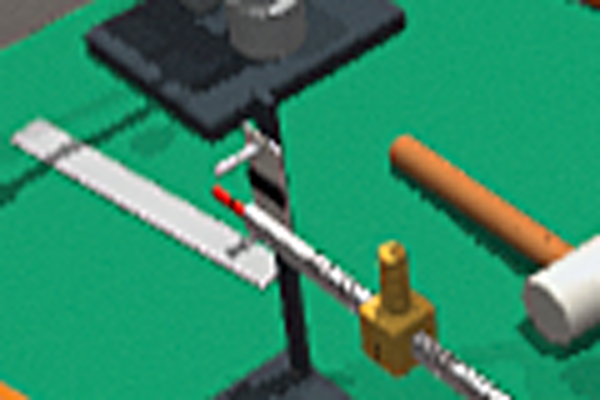

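View pics/w18.png

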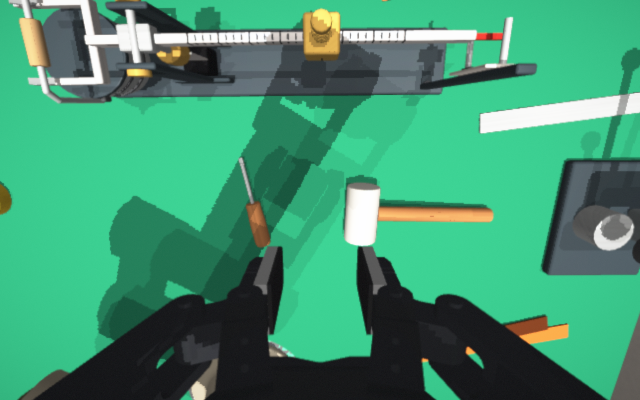

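View pics/s18.png

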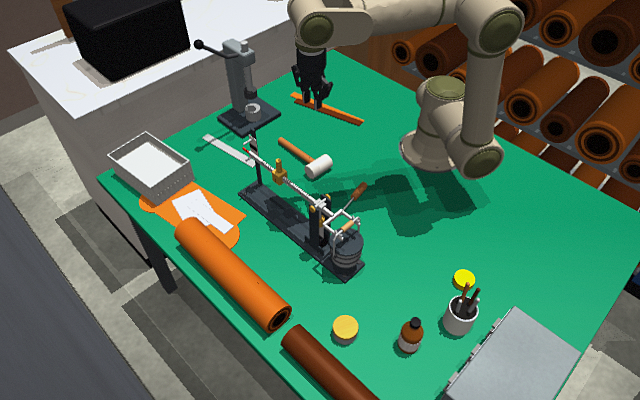

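The pointer tip sits at crop (222,190), about midway between the two stop pegs. Red row 149.4 against a midpoint of 150.3 gives about +0.01 rad. The pail hangs in the fork and nothing touches the scale. One last check that it's at rest.

>>> {"op": "move_arm", "data": {"plan": [[0,0,0,0,0,0,36],[0,0,0,0,0,0,36],[0,0,0,0,0,0,36],[0,0,0,0,0,0,36],[0,0,0,0,0,0,36],[0,0,0,0,0,0,36],[0,0,0,0,0,0,36],[0,0,0,0,0,0,36],[0,0,0,0,0,0,36],[0,0,0,0,0,0,36],[0,0,0,0,0,0,36],[0,0,0,0,0,0,36]]}}

```text
t: 30.52
eef_pos: [0.47, -0.1468, 0.3693]
tcp_rot: [-3.142, -0.0, -1.574]
contact_force: [0.2, -0.1, -0.1]
gripper_width: 0.0365
```

```bash
python3 chk.py 19
python3 - <<'E'
from h import *
import cv2
i=cv2.imread('pics/s19.png')
a=cv2.resize(i[125:175,225:275],None,fx=8,fy=8,interpolation=2);b=cv2.resize(i[190:290,290:390],None,fx=4,fy=4,interpolation=2)
cv2.imwrite('pics/c19b.png',np.hstack([a,b]))
S=P('scene')
# stops and level predicted band centre
print('level_mark proj', proj(S,[.602-.034+.0,.0145-.335,.185]).round(1), proj(S,[.602,.0145-.335,.185]).round(1))
w=P('wrist'); print(pin('pointer_tip','wrist')[:1])
x=pin('pointer_tip','wrist')
if x:
    print(tri([ray(w,x[0][1]),ray(S,pin('pointer_tip','scene')[0][1])]))
E
```

```text
30.5167 [ 0.47   -0.1468  0.3693] [ 0.2 -0.1 -0.1]
pointer_tip [(0.59, [242.9, 151.5])]
red 245.4 149.5 10
level_mark proj [250.9 143.3] [242.4 148.4]
[(0.82, array([505.6 ,  36.88]))]
(array([ 0.60479465, -0.31976881,  0.1763661 ]), [0.0024919617024805243, 0.002491961702480248])
```

View pics/c19b.png

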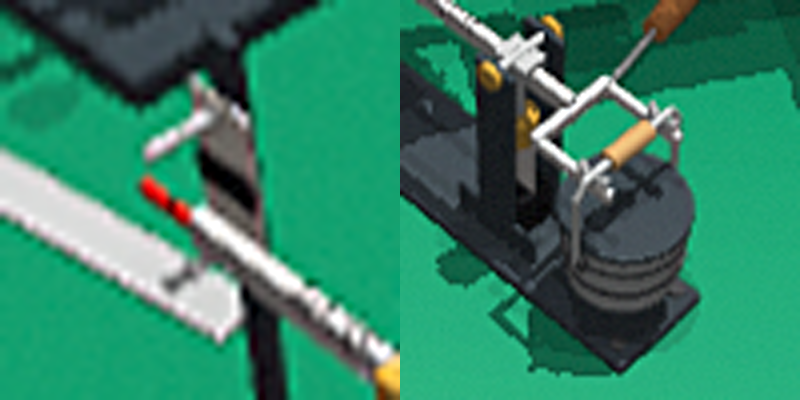

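The pointer is at rest and the bar lies in both notches. Handing in.

```bash
python3 -c "
from bench import workorder
print(workorder.hand_in())"
```

```text
the job is handed in; nothing more can be done
None
```

The pail is hanging by its bail in both fork notches, and the poise is set so the beam floats level. I gripped the pail by its wooden grip, hung it and let go. I then pushed the poise out to about 0.115 m in four pushes, the last three small, and judged each result with the fingers clear of the knob. The job was handed in at about 30.6 s.

**Pointer at rest:** in two pictures 1.1 s apart with the arm well clear, the red pointer stayed at row 149.4–149.5 of the scene picture. The midpoint between the two stop positions is row 150.3, so the tilt is about +0.01 rad, against the 0.03 allowed.

**Pail and bystanders:** a close-up showed the bar lying in both notches. In the last full picture the other things on the bench looked unmoved. I only compared them by eye.

**Checks that disagreed:**
- A rough two-camera measurement put the pointer tip at 176 mm, against 185 mm for level. The two rays missed the fitted point by about 2.5 mm each. I trusted the comparison with the stops instead, which puts the tip at about 189 mm.
- In the last picture the network placed the tip about 2 rows lower than in the one before, with a low score of 0.59. The colour measurement showed no change.

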